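# Load a two-bay tray from the rotary cell feeder

## Robot

A 6-joint arm with a two-finger parallel gripper is mounted at the origin on a cart in front of the work surface, level with it; the furniture and walls round the work are solid. World frame = base frame: x ahead of the robot, y to its left, z up, the work surface at z = 0. Lengths are in m, angles in rad, forces in N, time in s.
With the tool pointing down it reaches from about 0.275 to 0.875 m from the base axis. Payload 12.5 kg.
Tool frame: the origin (TCP) lies at the very end of the fingers, on their centre line; the grasp point (between the pads) lies 19 mm behind it; z points along the fingers, y is the line along which they close (so a half turn about z gives the same grasp; the last joint's range is limited). The gripper opens to 85 mm and grips with 20 to 120 N. Pads are 22 mm wide; open, the fingers measure 114 mm over their backs; the gripper's body (76 mm by 85 mm) begins 54 mm behind the grasp point. The pads swing forward as they close: fully open they stand 13 mm farther back than shut.
Start: joints at [1.263, 0.351, 1.652, -0, 1.139, -0.085], TCP at [0.121, 0.536, 0.231] pointing down, gripper open.
Joint ranges: [-2.75, 2.75], [-0.79, 2.1], [0.01, 2.65], [-1.57, 4.71], [0.07, 3.14], [-2.87, 2.87]. Speed limits (rad/s): [2.22, 2.22, 2.79, 3.14, 3.14, 3.14].

## Interface

Orientations are given as a 3x3 rotation matrix whose columns are the frame's x, y, z axes.
In Python, from bench import manip gives the robot as it stands. Calls block until the motion is done:
- manip.move_ptp(position, orientation): joint-space move of the TCP to a pose.
- manip.move_l(position, attitude=None, max_speed=0.15): straight line of the TCP; attitude=None keeps the orientation; max_speed is the mean speed in m/s.
- manip.move_j(angles): joint-space move.
- manip.set_gripper(opening, effort=None): opening from 0.0 (shut) to 1.0 (fully open); effort is the grip in N (None keeps the last); returns when the fingers have stopped.
- manip.dwell(seconds).
- manip.inverse_kinematics(position, orientation): joint angles nearest the present ones, or None.
- manip.grab_frame(name): name is "scene" or "top"; returns (picture, depth): 384x512x3 uint8, red, green, blue; 384x512 float32, m along the optical axis (not along the pixel's ray), 0 where there is no reading.
- manip.get_calibration(name): a dict with "camera_matrix" (3x3 intrinsics, pixels), "R" (3x3) and "t" (3): a world point X has camera coordinates R X + t. Camera axes: x right, y down, z forward; pixel columns grow to the right and rows downward; lengths in m; the calibration is good to about 2 mm. A picture is of the moment at which its call begins. get_calibration takes no time and is no camera call.
A pose or a line that the arm cannot do raises manip.Unreachable and nothing moves.
- manip.sign_off(): hands the job in; it is judged then, once.
Trained networks look in the newest picture that a camera, given by its name, has taken for a name from the list of things; names that differ only in an ending like _2 or _b are one class to them, and where a whole thing is asked for, a point or a joint stands for the part that bears it (a point fixed in the world has none). Each returns a list of dicts, best first, with "confidence" (0 to 1); they miss things now and then, are a little off and sometimes report something else, mostly with a low value. They report only what shows in the picture. A call takes as long as a camera call.
- manip.look_for(camera, name): "at" ([x, y, z] in m, in world coordinates, good to about 4 mm: the middle of the surface that is visible of it).
Readings, each from a call of its own:
- manip.current_time(): time.
- manip.current_qpos(): joint angles.
- manip.current_joint_vel(): joint speeds.
- manip.current_joint_torque(): joint torques, N m.
- manip.current_ee_pos(): TCP position.
- manip.current_tcp_rot(): TCP orientation.
- manip.current_force(): force on the tool from outside, world axes, zero at the start.
- manip.current_ft_torque(): the same for the moment, N m.
- manip.current_grip_width(): opening from 0.0 (shut) to 1.0 (fully open).
- manip.current_grip_force(): force on a finger pad.
Only numpy, scipy, OpenCV 4.12 (cv2) and the standard library are available. Lean on these libraries where they do the work, as an engineer would, in place of code of your own. Each camera call takes 0.05 s, during which the arm holds its last target. There are 200 camera calls.

## Task

Fill the two-bay tray from the cell feeder: slide the tray over the tablecloth, without lifting it or knocking anything, until one of its bays is under the feeder's spout, then turn the crank clockwise and slowly until one cell has dropped into that bay, and stop. Slide the tray along to bring the empty bay under the spout and turn on until one cell has dropped into that bay too. The other two cells stay in the feeder.

Things in the scene. Friction and masses are not known exactly. Their poses are not given: they have to be found in the camera images.
- feeder: Bench cell feeder, aluminium, clear front, fixed: foot 92 x 88 x 14 mm, drum housing 104 mm wide and 168 high, a 30 mm wide slotted magazine on it to 267 mm. Origin: on the table below the drum's middle. Its x is the drum's axis, away from the crank side (which faces the robot); chute and spout are on its -y side; z up. End plates at x = -41 and +41 mm; the foot's side below the chute at y = -34 mm.
- drum (a joint): Turn of drum and crank (rad): 0 with the handle straight above the axis, growing clockwise seen from the robot (over the top toward -y). Six slots 60 degrees apart, one along the crank arm; each takes one cell at the top and lets it roll out 95 to 125 degrees on, then 0.3 s to the tray. First cell 130 to 170 degrees from the start, then every 60. Takes 0.1 to 0.3 N m; at most half a turn a second.
- crank_grip (a point): Middle of the grip of the crank handle: a black sleeve 14 mm thick, 68 mm long, parallel to the drum's axis, spinning freely on its pin, 42 mm from the axis. It reaches 48 mm nearer the drum and 20 mm farther out. This point is 64 mm in front of the housing's front plate, 50 mm in front of the crank arm. It goes round with the drum.
- crank_axis (a point): Point on the drum's axis in the plane in which crank_grip goes round, 115 mm above the table, fixed to the feeder; same axes as the feeder.
- drum_center (a point): Middle of the drum (radius 45 mm, 75 mm long), on its axis, 115 mm above the table.
- spout (a point): Middle of the spout's lower opening, 31 mm above the table, 97 mm from the drum's axis on the feeder's -y side; 76 mm along the feeder's x, 26 mm along y. A cell drops straight down here, lying along the feeder's x. The spout's outer wall is 16 mm farther out, its top 78 mm above the table. Under spout and chute it is open in to the foot and to both sides.
- tray: Loose black tray, about 0.25 kg: open box 92 (x) x 80 (y) x 22 mm high, a divider across the middle making two bays 86 x 35 mm, one behind the other; walls and floor 3 mm. From its -y wall a tongue 36 mm wide, 4 mm thick, runs to y = -116 mm and carries a bow handle. Origin: under its middle. Under the spout its axes lie along the feeder's, the handle pointing away from the feeder.
- tray_handle (a point): Middle of the bow handle's bar: steel, 10 mm thick, 46 mm long along the tray's y, 34 mm above the table, 85 mm from the tray's origin on its -y side; 24 mm of free height below the bar. Axes of the tray.
- bay_inner (a point): Middle of the floor of the bay away from the handle (at y = +19 mm in the tray, 3 mm above the table).
- bay_outer (a point): Middle of the floor of the bay next to the handle (at y = -19 mm in the tray, 3 mm above the table).
- cell_1: Grey battery cell, a cylinder 21 mm thick and 70 mm long, 0.07 kg; origin at its middle, x along its length. Lowest in the magazine: the first to come out. Its origin is about 14 mm above the table when it lies in a bay, above 65 mm while it is in the feeder.
- cell_2: The same, second from below in the magazine: the second to come out.
- cell_3: The same, third from below: stays in the feeder.
- cell_4: The same, topmost: stays in the feeder.
- spool: Solder spool standing on its flange, 60 mm wide (at most 33 mm out from its origin), 34 mm high. Bystander. Two of spool, jar and pot stand 15 to 18 cm apart in x, at y about -0.225 in the robot's frame, as a gateway between tray and feeder; the third stands aside at the right front. Origin under its middle.
- jar: Small jar with a green screw lid, 34 mm across, 38 mm high. Bystander, as the spool. Origin under its middle.
- pot: Panel potentiometer standing on its can, 31 x 24 mm (reaching at most 18 mm from its origin), 44 mm high. Bystander, as the spool. Origin under its middle.
- driver: Precision screwdriver lying near the front edge, 121 mm long, 13 mm thick. Bystander. Origin under its middle.
- phone: Keypad phone lying to the left of the feeder, 107 x 47 x 16 mm. Bystander. Origin under its middle.
- battery: Flat phone battery lying in front of the crank, 56 x 38 x 6 mm. Bystander. Origin under its middle.
- cutters: Side cutters lying at the far right, 121 x 45 x 11 mm. Bystander. Origin under their middle.

How it is judged:
On the way, in this order (a step that is already met when the one before it is completed fails the run):
1. an empty bay stands under the spout, all cells still in the feeder (((horizontal distance between bay_inner and spout below 0.014 m and angle between the x axis of tray and the x axis of feeder, either way round below 0.15 rad) or (horizontal distance between bay_outer and spout below 0.014 m and angle between the x axis of tray and the x axis of feeder, either way round below 0.15 rad)) and horizontal distance between each of cell_1, cell_2, cell_3, cell_4 and drum_center below 0.055 m and height (world z) of each of cell_1, cell_2, cell_3, cell_4 above 0.062 m), for 0.2 s.
2. one cell lies in a bay, the next is still in the feeder (((horizontal distance between cell_1 and bay_inner below 0.014 m and z of cell_1 in the frame of bay_inner below 0.016 m and angle between the x axis of cell_1 and the x axis of tray, either way round below 0.2 rad) or (horizontal distance between cell_1 and bay_outer below 0.014 m and z of cell_1 in the frame of bay_outer below 0.016 m and angle between the x axis of cell_1 and the x axis of tray, either way round below 0.2 rad)) and horizontal distance between cell_2 and drum_center below 0.055 m and height (world z) of cell_2 above 0.062 m), for 0.2 s.
3. the empty bay stands under the spout, the next cell still in the feeder ((((horizontal distance between cell_1 and bay_inner below 0.014 m and z of cell_1 in the frame of bay_inner below 0.016 m and angle between the x axis of cell_1 and the x axis of tray, either way round below 0.2 rad) and (horizontal distance between bay_outer and spout below 0.014 m and angle between the x axis of tray and the x axis of feeder, either way round below 0.15 rad)) or ((horizontal distance between cell_1 and bay_outer below 0.014 m and z of cell_1 in the frame of bay_outer below 0.016 m and angle between the x axis of cell_1 and the x axis of tray, either way round below 0.2 rad) and (horizontal distance between bay_inner and spout below 0.014 m and angle between the x axis of tray and the x axis of feeder, either way round below 0.15 rad))) and horizontal distance between cell_2 and drum_center below 0.055 m and height (world z) of cell_2 above 0.062 m), for 0.2 s.
At the end, for the whole second after the job is handed in: One cell lies flat in each bay of the tray (within 14 mm of the bay's middle, seated on its floor), the other two are still in the feeder (in magazine or drum), the tray stands flat on the table, and tray, cells and drum are at rest ((((horizontal distance between cell_1 and bay_inner below 0.014 m and z of cell_1 in the frame of bay_inner below 0.016 m and angle between the x axis of cell_1 and the x axis of tray, either way round below 0.2 rad) and (horizontal distance between cell_2 and bay_outer below 0.014 m and z of cell_2 in the frame of bay_outer below 0.016 m and angle between the x axis of cell_2 and the x axis of tray, either way round below 0.2 rad)) or ((horizontal distance between cell_1 and bay_outer below 0.014 m and z of cell_1 in the frame of bay_outer below 0.016 m and angle between the x axis of cell_1 and the x axis of tray, either way round below 0.2 rad) and (horizontal distance between cell_2 and bay_inner below 0.014 m and z of cell_2 in the frame of bay_inner below 0.016 m and angle between the x axis of cell_2 and the x axis of tray, either way round below 0.2 rad))) and horizontal distance between each of cell_3, cell_4 and drum_center below 0.055 m and height (world z) of each of cell_3, cell_4 above 0.062 m and angle between tray's own z axis and vertical below 0.05 rad and height (world z) of tray below 0.004 m and linear speed of each of tray, cell_1, cell_2 below 0.03 m/s and velocity of joint drum below 0.1 rad/s); the robot touches nothing.
It fails at once if the tray is lifted more than 12 mm or tipped (height (world z) of tray above 0.012 m or angle between tray's own z axis and vertical above 0.15 rad).
It fails at once if the drum is spun (faster than 5 rad a second) (velocity of joint drum above 5 rad/s or velocity of joint drum below -5 rad/s).
It fails at once if a third cell leaves the feeder (not (horizontal distance between cell_3 and drum_center below 0.055 m and height (world z) of cell_3 above 0.062 m) or not (horizontal distance between cell_4 and drum_center below 0.055 m and height (world z) of cell_4 above 0.062 m)).
It fails at once if a cell falls beside the tray ((height (world z) of cell_1 below 0.03 m and horizontal distance between cell_1 and tray above 0.05 m) or (height (world z) of cell_2 below 0.03 m and horizontal distance between cell_2 and tray above 0.05 m)).
It fails at once if a bystander is shifted by more than 25 mm (distance of any of spool, jar, pot, driver, phone, battery, cutters from where it was at the start of the episode above 0.025 m).
It also fails if it takes over 72 s, if anything falls off the work surface, if the arm or the gripper's body presses on something with over 40 N, if the wrist force passes 120 N, or if a joint passes its speed limit or range.

## Working session

There is one attempt and no reset: what is moved stays moved. The work goes in short steps, each a Python script; the robot and the scene stay as the last script left them, time stands still between calls to the robot, and variables do not carry over. Pictures are saved under pics/ and viewed, at most 12 in all, crops included, and the job is handed in when it is done.

```bash
ls; mkdir -p pics; python3 - <<'E'
from bench import manip
import cv2,numpy as np
for c in("scene","top"):
    im,d=manip.grab_frame(c); cv2.imwrite(f"pics/{c}0.png",im[:,:,::-1])
    k=manip.get_calibration(c); print(c,k["camera_matrix"].tolist(),np.round(k["R"],3).tolist(),np.round(k["t"],3).tolist())
    for n in("tray","tray_handle","feeder","crank_grip","drum","spool","jar","pot","battery","phone","driver","cutters"):
        r=manip.look_for(c,n); print(n,[(np.round(q["at"],3).tolist(),round(q["confidence"],2)) for q in r[:2]])
print(manip.current_time())
E
```

```text
pics
scene [[380.782741622473, 0.0, 253.00089881148867], [0.0, 380.782741622473, 189.51054823569842], [0.0, 0.0, 1.0]] [[0.574, -0.819, -0.01], [-0.585, -0.401, -0.705], [0.573, 0.41, -0.709]] [-0.377, 0.325, 0.899]
tray [([0.474, -0.359, 0.002], 0.68), ([0.389, -0.224, 0.034], 0.15)]
tray_handle [([0.474, -0.363, 0.005], 0.64)]
feeder [([0.514, 0.064, 0.116], 0.59)]
crank_grip [([0.485, 0.105, 0.113], 0.83), ([0.511, 0.061, 0.116], 0.23)]
drum [([0.479, 0.102, 0.114], 0.73)]
spool [([0.389, -0.226, 0.032], 0.58), ([0.513, 0.063, 0.117], 0.45)]
jar [([0.539, -0.234, 0.015], 0.5)]
pot [([0.386, -0.488, 0.013], 0.65)]
battery [([0.383, 0.125, 0.008], 0.68), ([0.512, 0.066, 0.116], 0.64)]
phone [([0.414, 0.19, 0.014], 0.71)]
driver [([0.36, -0.042, 0.011], 0.67)]
cutters [([0.522, -0.483, 0.008], 0.63), ([0.389, -0.227, 0.032], 0.35)]
top [[489.47690605988777, 0.0, 253.24226047117227], [0.0, 489.47690605988777, 197.18820290343524], [0.0, 0.0, 1.0]] [[0.028, -1.0, 0.006], [-0.991, -0.029, -0.133], [0.133, -0.002, -0.991]] [-0.148, 0.46, 1.598]
tray [([0.463, -0.358, 0.001], 0.89)]
tray_handle [([0.472, -0.358, 0.004], 0.65)]
feeder [([0.529, 0.061, 0.13], 0.78), ([0.461, 0.115, 0.115], 0.67)]
crank_grip [([0.462, 0.114, 0.115], 0.73)]
drum [([0.462, 0.114, 0.113], 0.5), ([0.47, -0.36, 0.005], 0.17)]
spool [([0.386, -0.222, 0.035], 0.51), ([0.464, -0.359, 0.003], 0.31)]
jar []
pot []
battery [([0.384, 0.126, 0.004], 0.52)]
phone [([0.414, 0.195, 0.017], 0.73)]
driver [([0.362, -0.041, 0.01], 0.52)]
cutters [([0.524, -0.477, 0.005], 0.45)]
1.3
```

View pics/scene0.png

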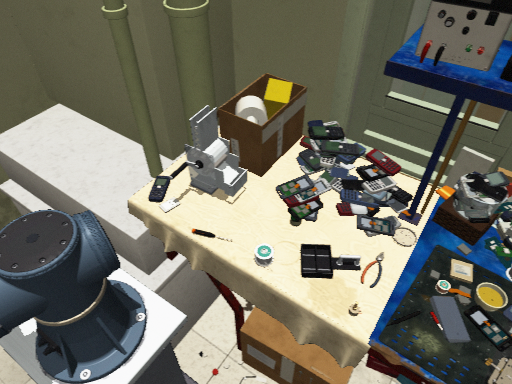

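View pics/top0.png

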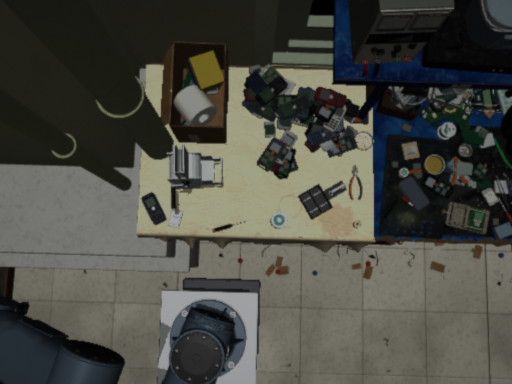

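The scene shows the feeder at (215,160) with its crank toward the robot at (183,170). The tray is at (316,261) with its handle to the right, and the spool is at (264,253). The second gateway object isn't obvious, so I'm zooming in.

```bash
python3 - <<'E'
import cv2
a=cv2.imread("pics/scene0.png")[165:325,250:390]; cv2.imwrite("pics/sc.png",cv2.resize(a,None,fx=3.7,fy=3.7,interpolation=2))
a=cv2.imread("pics/top0.png")[125:245,140:380]; cv2.imwrite("pics/tc.png",cv2.resize(a,None,fx=3.3,fy=3.3,interpolation=2))
E
```

```text
(no output)
```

View pics/sc.png

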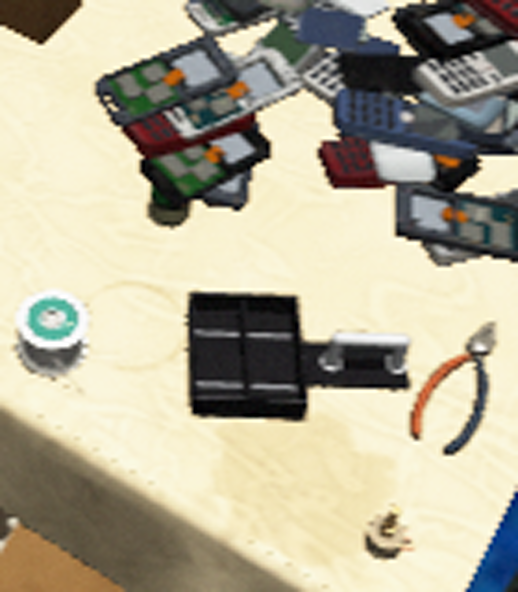

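View pics/tc.png

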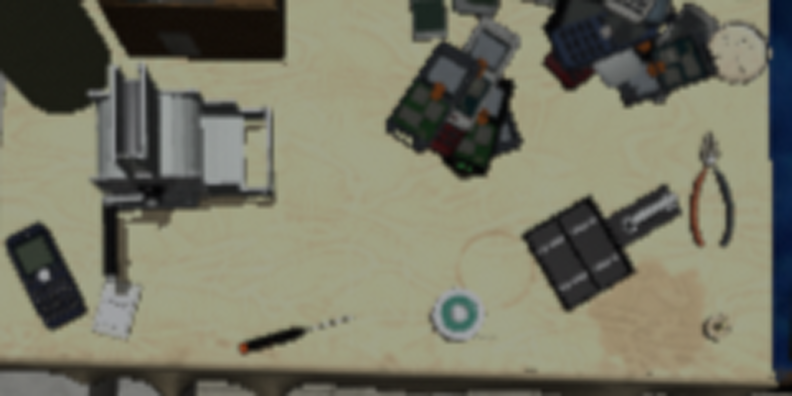

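The second gateway object is the jar, at crop (168,210) and largely hidden under the overhanging phone pile. The spool is at crop (50,330). The tray is turned about 30°, with its handle to the upper right. The crank arm points toward the robot. Next I'll measure tray and feeder from depth in both views.

```bash
cat > h.py <<'E'
from bench import manip
import numpy as np,cv2
def cloud(c):
    im,d=manip.grab_frame(c);k=manip.get_calibration(c);K=k["camera_matrix"]
    v,u=np.indices(d.shape)
    P=np.stack([(u-K[0,2])/K[0,0]*d,(v-K[1,2])/K[1,1]*d,d],-1)
    W=(P-k["t"])@np.array(k["R"]); W[d==0]=np.nan
    return im,W
def box(W,lo,hi): return np.all((W>lo)&(W<hi),-1)
def rect(p):
    (c,s,a)=cv2.minAreaRect((p[:,:2]*1000).astype(np.float32)); return np.round(c,1),np.round(s,1),round(a,1)
E
python3 - <<'E'
from h import *
for c in("scene","top"):
    im,W=cloud(c)
    print(c,"table z",np.nanmedian(W[box(W,[.38,-.15,-.02],[.5,-.05,.02])],0))
    dark=im.max(-1)<75
    m=box(W,[.36,-.5,-.01],[.58,-.27,.06])
    t=W[m&dark]; print("tray dark",len(t),rect(t),np.percentile(t[:,2],[2,50,98]).round(3))
    r=W[m&dark&(W[...,2]>.012)]; print(" rim",len(r),rect(r) if len(r)>3 else'')
    hdl=W[m&(W[...,2]>.026)]; print(" handle",len(hdl),rect(hdl),hdl.mean(0).round(4),hdl[:,2].max())
    for lo,hi in((.18,.28),(.10,.175),(.05,.09),(.03,.09)):
        f=W[box(W,[.36,-.1,lo],[.68,.2,hi])]
        print(" feeder",lo,len(f),rect(f),np.r_[f.min(0),f.max(0)].round(3))
    f=W[box(W,[.40,.05,.08],[.50,.16,.14])&dark]; print(" grip dark",len(f),rect(f),f.mean(0).round(4),f.min(0).round(3),f.max(0).round(3))
    p=W[box(W,[.45,-.33,.02],[.75,-.1,.2])];print(" pile",len(p),np.r_[p.min(0),p.max(0)].round(3))
    for z in(.02,.04,.06,.08):
        q=p[p[:,2]>z]; print("   >",z,len(q),q[:,0].min().round(3) if len(q) else'', q[np.argmin(q[:,0])].round(3) if len(q) else'')
    for n,x,y in(("spool",.388,-.225),("pot",.386,-.485)):
        q=W[box(W,[x-.045,y-.045,.02],[x+.045,y+.045,.06])];print(n,len(q),q.mean(0).round(3))
E
```

```text
scene table z [ 4.37494270e-01 -1.01364666e-01 -2.54831188e-04]
tray dark 1232 (array([ 476. , -383.1]), array([241.4, 182.1]), 84.2) [0.    0.005 0.025]
 rim 295 (array([ 479.2, -321.1]), array([177.5, 130.9]), 62.1)
 handle 138 (array([ 502.8, -398.7]), array([289.9,  75.1]), 50.6) [ 0.5014 -0.3955  0.0358] 0.04399159499906921
 feeder 0.18 1971 (array([625.5,  83.7]), array([177.8, 227.3]), 56.4) [ 0.494 -0.042  0.18   0.68   0.2    0.28 ]
 feeder 0.1 2199 (array([541.8,  77.7]), array([273.8, 242.7]), 0.5) [ 0.405 -0.043  0.1    0.68   0.199  0.175]
 feeder 0.05 1207 (array([582.2,  74.6]), array([176.7, 244.3]), 4.3) [ 0.492 -0.042  0.05   0.68   0.197  0.09 ]
 feeder 0.03 1588 (array([569.7,  65.4]), array([172.2, 251.1]), 11.7) [ 0.492 -0.042  0.03   0.68   0.197  0.09 ]
 grip dark 129 (array([462.1, 105.9]), array([42.8, 98.1]), 58.8) [0.4621 0.099  0.1149] [0.411 0.066 0.092] [0.499 0.122 0.129]
 pile 3089 [ 0.453 -0.33   0.02   0.75  -0.131  0.179]
   > 0.02 3089 0.453 [ 0.453 -0.303  0.022]
   > 0.04 2573 0.529 [ 0.529 -0.241  0.042]
   > 0.06 2163 0.542 [ 0.542 -0.206  0.0
[... 605 characters left out ...]
, 89.9) [ 0.405 -0.039  0.1    0.68   0.2    0.175]
 feeder 0.05 664 (array([583.8,  79.7]), array([176.6, 238.9]), 1.1) [ 0.495 -0.038  0.05   0.674  0.199  0.09 ]
 feeder 0.03 820 (array([584.3,  78.5]), array([179.1, 240.8]), 2.6) [ 0.495 -0.038  0.03   0.679  0.199  0.09 ]
 grip dark 214 (array([469.2, 107.6]), array([ 62.9, 111.1]), 57.8) [0.4695 0.1023 0.1142] [0.405 0.051 0.08 ] [0.499 0.128 0.14 ]
 pile 2453 [ 0.46  -0.329  0.02   0.75  -0.129  0.182]
   > 0.02 2453 0.46 [ 0.46  -0.295  0.023]
   > 0.04 2091 0.529 [ 0.529 -0.239  0.045]
   > 0.06 1749 0.544 [ 0.544 -0.204  0.068]
   > 0.08 1134 0.546 [ 0.546 -0.174  0.088]
spool 192 [ 0.39  -0.222  0.033]
pot 8 [ 0.385 -0.484  0.034]
```

```bash
cat >> h.py <<'E'
from scipy.optimize import minimize
def proj(c,X):
    k=manip.get_calibration(c);p=(np.asarray(X)@np.array(k["R"]).T+k["t"])@np.array(k["camera_matrix"]).T
    return p[:,:2]/p[:,2:]
def boxpts(x0,x1,y0,y1,z0,z1): return np.array([[x,y,z] for x in(x0,x1) for y in(y0,y1) for z in(z0,z1)])
TR=[boxpts(-.046,.046,-.04,.04,0,.022),boxpts(-.018,.018,-.116,-.04,0,.004)]
def xf(P,p):
    c,s=np.cos(p[2]),np.sin(p[2]); return P@np.array([[c,s,0],[-s,c,0],[0,0,1]])+[p[0],p[1],0]
S=8
def sil(c,p,shape,parts=TR):
    m=np.zeros((shape[0]*4,shape[1]*4),np.uint8)
    for b in parts:
        q=cv2.convexHull((proj(c,xf(b,p))*4+1.5).astype(np.float32)); cv2.fillConvexPoly(m,np.round(q*16).astype(np.int32),255,shift=4)
    return cv2.resize(m,shape[::-1],interpolation=cv2.INTER_AREA)/255.
def fit_tray(p0,cams=("scene","top"),ims=None,verbose=True):
    obs={}
    for c in cams:
        im=(ims or {}).get(c)
        if im is None: im=manip.grab_frame(c)[0]
        g=im.max(-1).astype(float)
        near=cv2.dilate((sil(c,p0,g.shape)>0).astype(np.uint8),np.ones((15,15)))>0
        obs[c]=(np.clip((150-g)/80,0,1),near)
    def cost(p,cs=cams): return sum((np.abs(sil(c,p,obs[c][0].shape)-obs[c][0])[obs[c][1]]).mean() for c in cs)
    def run(cs):
        best=None
        for st in(.012,.004,.0015):
            x=best.x if best is not None else np.array(p0)
            sx=np.vstack([x]+[x+d for d in np.diag([st,st,st*15])])
            best=minimize(cost,x,args=(cs,),method="Nelder-Mead",options=dict(initial_simplex=sx,xatol=1e-4,fatol=1e-5))
        return best
    if verbose:
        for c in cams: r=run((c,));print(c,r.x.round(4),round(r.fun,4))
    r=run(cams);print("both",r.x.round(4),round(r.fun,4)); return r.x
E
python3 - <<'E'
from h import *
fit_tray([.462,-.352,.5])
fit_tray([.462,-.352,.5-.15])
for c in("scene","top"):
    im,W=cloud(c);k=manip.get_calibration(c);print(c,"cam",(-np.array(k["R"]).T@k["t"]).round(2))
    def line(m,ax,name):
        p=W[m]; 
        if len(p)<15: print(name,len(p));return
        for _ in range(5):
            f=np.polyfit(p[:,1-ax],p[:,ax],1); r=p[:,ax]-np.polyval(f,p[:,1-ax]); p=p[np.abs(r)<max(.003,2*r.std())]
        print(name,len(p),"slope",f[0].round(3),"mid",p.mean(0).round(4),"rms",r.std().round(4),"ext",p.min(0).round(3),p.max(0).round(3))
    line(box(W,[.48,.02,.02],[.505,.12,.16]),0,"front")
    line(box(W,[.49,-.06,.02],[.58,-.03,.085]),1,"spout wall")
    m=box(W,[.48,-.03,.185],[.6,.12,.26]);p=W[m];print("magazine",len(p),np.percentile(p,[2,50,98],axis=0).round(3).tolist())
    m=box(W,[.48,-.02,.155],[.6,.14,.18]);p=W[m];print("housing top",len(p),np.percentile(p,[2,50,98],axis=0).round(3).tolist())
    a=im[130:215,155:260] if c=="scene" else im[125:225,150:240]
    cv2.imwrite(f"pics/f_{c}.png",cv2.resize(a,None,fx=5.5,fy=5.5,interpolation=2)[:,:,::-1])
a=cv2.imread("pics/f_scene.png");b=cv2.imread("pics/f_top.png")
E
```

```text
scene [ 0.457  -0.3436  0.5552] 0.0445
top [ 0.4584 -0.3428  0.5537] 0.0432
both [ 0.4581 -0.3429  0.5496] 0.0925
scene [ 0.457  -0.3436  0.5582] 0.0432
top [ 0.4585 -0.3428  0.5523] 0.0433
both [ 0.458  -0.3429  0.5503] 0.0916
scene cam [-0.11 -0.55  0.86]
front 744 slope -0.062 mid [0.4982 0.0691 0.0932] rms 0.0011 ext [0.492 0.02  0.021] [0.503 0.12  0.16 ]
spout wall 129 slope 0.04 mid [ 0.5284 -0.0317  0.057 ] rms 0.001 ext [ 0.502 -0.035  0.03 ] [ 0.571 -0.03   0.083]
magazine 664 [[0.496, 0.064, 0.187], [0.526, 0.069, 0.229], [0.578, 0.096, 0.259]]
housing top 371 [[0.495, 0.032, 0.155], [0.521, 0.065, 0.164], [0.58, 0.123, 0.179]]
top cam [ 0.25 -0.13  1.65]
front 172 slope -0.062 mid [0.498  0.0667 0.1048] rms 0.0008 ext [0.494 0.021 0.022] [0.503 0.119 0.16 ]
spout wall 10
magazine 319 [[0.497, 0.066, 0.191], [0.536, 0.082, 0.24], [0.577, 0.097, 0.258]]
housing top 258 [[0.495, 0.036, 0.156], [0.528, 0.064, 0.163], [0.581, 0.128, 0.176]]
```

View pics/f_scene.png

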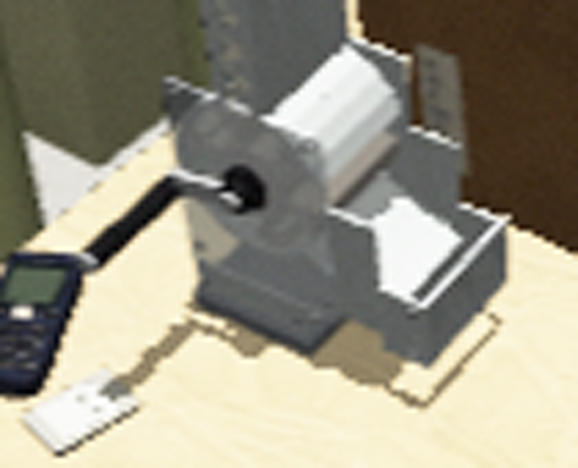

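View pics/f_top.png

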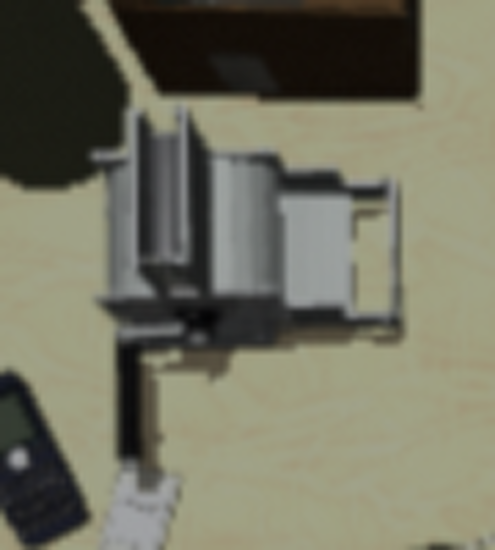

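The feeder views show the housing turned about 3.5°. The crank handle is horizontal on the +y side, at f_top (130,400). The spout wall's top edge runs from f_top (395,180) to (395,335), and its outer corners in f_scene are (508,218) and (415,305). Next I'll refine the spout and map the pile.

```bash
cat >> h.py <<'E'
def ray(c,u,v,z):
    k=manip.get_calibration(c);R=np.array(k["R"]);o=-R.T@k["t"]
    d=R.T@np.linalg.inv(k["camera_matrix"])@[u,v,1]; return o+d*(z-o[2])/d[2]
E
python3 - <<'E'
from h import *
for u,v in((395,180),(395,335),(356,215),(356,318)): print("top",ray("top",150+u/5.5-.4,125+v/5.5-.4,.078).round(4))
for u,v in((508,218),(415,305)): print("scene",ray("scene",155+u/5.5-.4,130+v/5.5-.4,.078).round(4))
H=np.full((14,18),0.)
for c in("scene","top"):
    im,W=cloud(c);P=W[box(W,[.48,-.30,.0],[.62,-.12,.3])]
    i=((P[:,0]-.48)/.01).astype(int);j=((P[:,1]+.30)/.01).astype(int)
    np.maximum.at(H,(i.clip(0,13),j.clip(0,17)),P[:,2])
    dark=im.max(-1)<70
    g=W[dark&box(W,[.40,.085,.095],[.475,.14,.14])]; print(c,"sleeve",len(g),[ (lambda q:(len(q),q.mean(0).round(4).tolist(),np.ptp(q[:,1]).round(3)))(g[(g[:,0]>a)&(g[:,0]<a+.025)]) for a in(.41,.435)])
    s=W[box(W,[.485,-.06,.03],[.60,.0,.085])&(np.isfinite(W[...,0]))]
print("rows x .48.., cols y -.30..-.13 (mm)");print((H*1000).astype(int))
E
```

```text
top [ 0.5861 -0.0273  0.078 ]
top [ 0.4929 -0.0307  0.078 ]
top [ 0.5642 -0.005   0.078 ]
top [ 0.5024 -0.0074  0.078 ]
scene [ 0.5871 -0.027   0.078 ]
scene [ 0.5027 -0.0263  0.078 ]
scene sleeve 71 [(29, [0.4222, 0.113, 0.1121], np.float64(0.013)), (26, [0.447, 0.1143, 0.1117], np.float64(0.01))]
top sleeve 85 [(32, [0.4228, 0.1161, 0.1104], np.float64(0.011)), (32, [0.4479, 0.1169, 0.1132], np.float64(0.011))]
rows x .48.., cols y -.30..-.13 (mm)
[[17  6  8  6  4  2  6  1  3  2  3  3  4  4  4  3  9  4]
 [ 1  5  3  8  7  7  7  5  5  3  2  5  7  2  3  2  3  3]
 [ 4  2  7  2  6  3  4  4  6  3  7  2  5  2  9  4  3  2]
 [ 2  4  6  7  2  7  2  6  5  7  5  2  6  4  5  2  6  7]
 [ 8  2  7  4  4 45 43  4  2  6  5  6  3  5  7  8  3  4]
 [ 6  2  2  3 41 47 49 46 51 50  6 12  3  9  5  3  4  4]
 [ 3  3 11  6 41 46 46 47 67 70 70 89 81  5  5  3  1  5]
 [ 3  2 37 37 46 41 47 58 72 80 79 84 89 83 83  1  3  3]
 [ 1 33 36 39 39 44 48 67 71 77 83 82 83 84 84 83  3  4]
 [ 6 31 38 39 43 43 65 69 73 83 85 84 86 87 88 88  4  5]
 [ 6  3 34 43 40 40 68 69 87 87 89 89 86 85 94 87  5  1]
 [ 6  7 30 39 39 69 68 71 88 89 91 91 86 93 90  2  5  2]
 [ 2  5 34 41 38 70 75 87 89 89 91 92 91 90  0  2  3  5]
 [ 3  6 38 38 76 72 87 98 88 92 88 90 96 92  8  3  3  1]]
```

```bash
cat >> h.py <<'E'
FY=.062; FE=np.array([.5375,.0812,0]); SP=np.array([.5435,-.0155,0])
def rot(yaw,tilt=0,s=1):
    y=s*np.array([np.cos(yaw),np.sin(yaw),0]); ty=np.array([-np.sin(yaw),np.cos(yaw),0])
    z=-ty*np.sin(tilt)-np.array([0,0,np.cos(tilt)])
    return np.column_stack([np.cross(y,z),y,z])
def hpose(p,tilt,s,d=.013,off=.004):
    "TCP pose holding the handle of a tray at p=(x,y,yaw)"
    R=rot(p[2],tilt,s); b=xf(np.array([[0,-.085+off,.034]]),p)[0]
    return b+R[:,2]*d,R
def under(bay): # tray pose with bay (+.019/-.019) below spout
    c,s=np.cos(FY),np.sin(FY); return np.array([SP[0]+s*bay,SP[1]-c*bay,FY])
E
python3 - <<'E'
from h import *
T=[.458,-.343,.55]; t=np.radians(12)
way=[T,[.476,-.335,.03],[.48,-.20,.03],[.488,-.075,.05],under(.019)]
for s in(1,-1):
    for w in way:
        q=manip.inverse_kinematics(*hpose(w,t,s)); print(s,np.round(w,3),None if q is None else np.round(q,2))
print(manip.current_tcp_rot().round(2).tolist(), manip.current_time())
A=FE+np.array([-.111,-.111*.062,0])  # crank plane, 6 mm outward
for s in(1,-1):
    for th in(-90,0,90,135):
        R=rot(np.pi/2+FY,0,s)
        q=manip.inverse_kinematics(A+[0,-.042*np.sin(np.radians(th)),.115-.019+.042*np.cos(np.radians(th))],R);print("crank",s,th,None if q is None else np.round(q,2))
E
```

```text
1 [ 0.458 -0.343  0.55 ] [-0.74  0.72  1.65 -0.11  0.57 -1.2 ]
1 [ 0.476 -0.335  0.03 ] [-0.73  0.72  1.65 -0.26  0.64 -0.56]
1 [ 0.48 -0.2   0.03] [-0.53  0.64  1.83 -0.33  0.58 -0.29]
1 [ 0.488 -0.075  0.05 ] [-0.3   0.6   1.92 -0.36  0.58 -0.05]
1 [ 0.545 -0.034  0.062] [-0.2   0.66  1.79 -0.33  0.67 -0.  ]
-1 [ 0.458 -0.343  0.55 ] [-0.74  0.72  1.65 -0.11  0.57  1.94]
-1 [ 0.476 -0.335  0.03 ] [-0.73  0.72  1.65 -0.26  0.64  2.58]
-1 [ 0.48 -0.2   0.03] [-0.53  0.64  1.83 -0.33  0.58  2.85]
-1 [ 0.488 -0.075  0.05 ] None
-1 [ 0.545 -0.034  0.062] None
[[-0.98, 0.22, -0.0], [0.22, 0.98, -0.0], [-0.0, -0.0, -1.0]] 1.8
crank 1 -90 [ 0.16  0.37  2.04 -0.    0.73 -1.47]
crank 1 0 [ 0.06  0.28  2.03 -0.    0.83 -1.57]
crank 1 90 [-0.03  0.35  2.07 -0.    0.72 -1.67]
crank 1 135 [-0.    0.41  2.08 -0.    0.65 -1.64]
crank -1 -90 [ 0.16  0.37  2.04 -0.    0.73  1.67]
crank -1 0 [ 0.06  0.28  2.03 -0.    0.83  1.57]
crank -1 90 [-0.03  0.35  2.07 -0.    0.72  1.48]
crank -1 135 [-0.    0.41  2.08 -0.    0.65  1.5 ]
```

```bash
python3 - <<'E'
from h import *
T=[.458,-.343,.55]; t=np.radians(12)
manip.move_ptp([.32,.0,.36],rot(0,0,1))
P,R=hpose(T,t,1)
manip.set_gripper(.55,40)
manip.move_ptp(P+[0,0,.10],R)
print(manip.current_time())
im,_=manip.grab_frame("scene"); cv2.imwrite("pics/a1.png",cv2.resize(im[150:330,240:420],None,fx=3.3,fy=3.3)[:,:,::-1])
manip.move_l(P,max_speed=.12)
print(manip.current_force(),manip.current_time())
manip.set_gripper(0,40)
print(manip.current_force(),manip.current_grip_width(),manip.current_grip_force(),manip.current_time())
im,_=manip.grab_frame("scene"); cv2.imwrite("pics/a2.png",cv2.resize(im[190:310,270:410],None,fx=4,fy=4)[:,:,::-1])
E
```

```text
6.2167
[-0.58874988 -1.30628582  0.81176399] 7.25
[-0.61815139  1.02478052  3.49738687] 0.09883385508409905 39.06310737133026 7.675
```

View pics/a2.png

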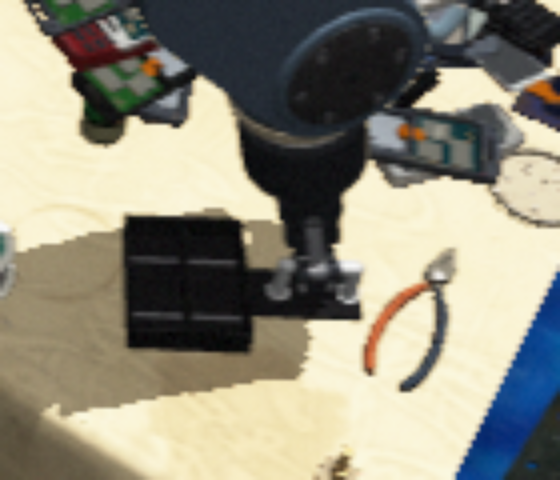

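The picture shows the fingers holding the bar at (315,270) in the crop, with the tray still flat. Next I slide it through the gateway.

```bash
python3 - <<'E'
from h import *
t=np.radians(12)
for w,v in(([.476,-.335,.03],.05),([.478,-.20,.03],.09),([.488,-.075,.05],.09),(under(.019),.05)):
    P,R=hpose(w,t,1); manip.move_l(P,R,max_speed=v)
    print(np.round(w,3),manip.current_force().round(1),(manip.current_ee_pos()-P).round(4),round(manip.current_time(),2))
im,W=cloud("top"); cv2.imwrite("pics/b1.png",cv2.resize(im[125:225,150:290],None,fx=5,fy=5,interpolation=2)[:,:,::-1])
E
```

```text
[ 0.476 -0.335  0.03 ] [ 1.4 -0.   4.5] [ 0.0004 -0.0003  0.0004] 8.42
[ 0.478 -0.2    0.03 ] [ 0.8 -1.9  6.2] [ 0.0002 -0.0001  0.0003] 10.07
[ 0.488 -0.075  0.05 ] [ 0.2 -1.8  7. ] [ 0.0001 -0.0001  0.0003] 11.61
[ 0.545 -0.034  0.062] [-6.9 -4.9 13.2] [-0.0014 -0.0006  0.0002] 13.17
```

View pics/b1.png

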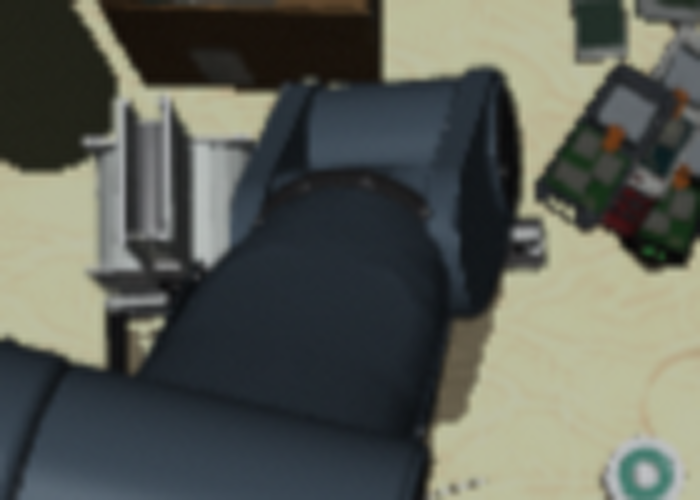

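The arm hides the tray from the top camera; only the handle end shows, at (527,243). There is a mild reaction of about 8 N. I'll release, lift, and check the tray's position from beside the crank.

```bash
cat >> h.py <<'E'
A=FE+np.array([-.111,-.111*.062,0]); RC=rot(np.pi/2+FY,0,1)
def cpose(th,r=.042):
    th=np.radians(th); return A+[.0*np.sin(th),-r*np.sin(th),.115-.017+r*np.cos(th)]
E
python3 - <<'E'
from h import *
print(manip.current_force().round(1))
manip.set_gripper(.4); print(manip.current_force().round(1))
p=manip.current_ee_pos(); R=manip.current_tcp_rot()
manip.move_l(p-R[:,2]*.06,max_speed=.15)
manip.move_ptp([.48,-.06,.30],rot(.7,0,1))
manip.set_gripper(.6)
manip.move_ptp(cpose(-95)+[0,0,.12],RC)
print(manip.current_time())
fit_tray(under(.019))
im,_=manip.grab_frame("scene");a=cv2.resize(im[130:240,170:310],None,fx=3.6,fy=4,interpolation=2)
im,_=manip.grab_frame("top");b=cv2.resize(im[125:225,150:290],None,fx=4,fy=4,interpolation=2)
cv2.imwrite("pics/c1.png",cv2.resize(np.hstack([cv2.resize(a,(400,400)),cv2.resize(b,(400,286),0)]) if 0 else np.vstack([cv2.resize(a,(420,300)),cv2.resize(b,(420,300))]),None,fx=1,fy=1)[:,:,::-1])
E
```

```text
[-6.6 -4.8 12.7]
[-0.2 -0.1 -0.3]
16.2
scene [ 0.5418 -0.0336  0.0815] 0.096
top [ 0.5433 -0.035   0.07  ] 0.1275
both [ 0.5425 -0.0345  0.0779] 0.2256
```

View pics/c1.png

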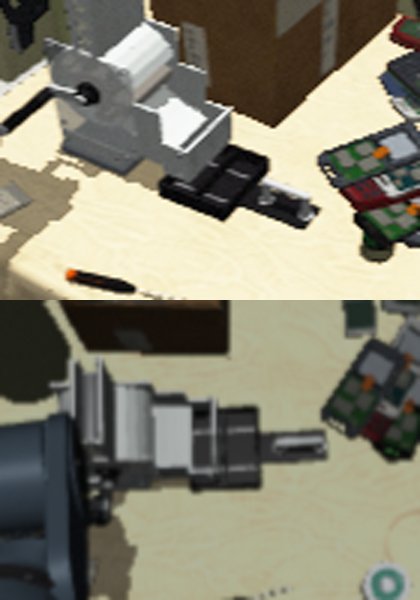

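Tray pose fits at (0.543,-0.035), yaw 0.07, so the inner bay is under the spout and the tray is flat. The jar and pile are undisturbed. Next I grasp the crank and turn it through the safe first part.

```bash
cat >> h.py <<'E'
import json,os
st=json.load(open("st.json")) if os.path.exists("st.json") else dict(th=-95.,o=[0,0])
def turn(dth,step=10,v=.05,verbose=True):
    """turn crank by dth deg; st['o'] = (y,z) centre correction from radial force"""
    end=st["th"]+dth
    while st["th"]<end-1e-6:
        st["th"]=min(end,st["th"]+step)
        manip.move_l(cpose(st["th"])+[0,*st["o"]],max_speed=v)
        f=manip.current_force(); a=np.radians(st["th"]); er=np.array([-np.sin(a),np.cos(a)]); et=np.array([-np.cos(a),-np.sin(a)])
        fr,ft=f[1:]@er,f[1:]@et
        if abs(fr)>5: st["o"]=list(np.array(st["o"])+er*np.clip(fr*1e-4,-.0015,.0015))
        if verbose: print(round(st["th"]),f.round(1),"rad %.1f tan %.1f"%(fr,ft),np.round(np.array(st["o"])*1000,1),round(manip.current_time(),2))
        if np.linalg.norm(f)>60: print("HIGH");break
    json.dump(st,open("st.json","w"))
E
python3 - <<'E'
from h import *
manip.move_l(cpose(-95),max_speed=.12); print(manip.current_force().round(1))
manip.set_gripper(0,30); print(manip.current_force().round(1),manip.current_grip_width(),manip.current_time())
turn(60)
E
```

```text
[-0.   0.5  0.9]
[-1.8  8.4 -1. ] 0.15526283591139228 17.975
-85 [-2.4 12.9  1.4] rad 13.0 tan 0.2 [1.3 0.1] 18.27
-75 [-2.2 10.   3.7] rad 10.6 tan 1.0 [2.3 0.4] 18.57
-65 [-2.6  7.6  5.1] rad 9.1 tan 1.4 [3.1 0.8] 18.88
-55 [-1.4  4.   5. ] rad 6.1 tan 1.8 [3.6 1.1] 19.18
-45 [-0.4  5.2  5.9] rad 7.8 tan 0.6 [4.2 1.7] 19.48
-35 [1.5 3.8 5.9] rad 7.1 tan 0.3 [4.6 2.3] 19.77
```

```bash
python3 - <<'E'
from h import *
turn(60)
im,_=manip.grab_frame("scene");cv2.imwrite("pics/d1.png",cv2.resize(im[100:220,150:290],None,fx=4,fy=4,interpolation=2)[:,:,::-1])
print(manip.current_grip_width())
E
```

```text
-25 [4.5 1.8 5.3] rad 5.5 tan 0.6 [4.8 2.8] 20.07
-15 [6.3 1.9 4.9] rad 5.3 tan -0.6 [5.  3.3] 20.38
-5 [ 8.2 -0.4  4.2] rad 4.1 tan 0.7 [5.  3.3] 20.68
5 [ 8.9 -0.9  6.1] rad 6.1 tan 0.3 [4.9 3.9] 20.98
15 [12.2  0.1  4.4] rad 4.2 tan -1.3 [4.9 3.9] 21.27
25 [13.2 -3.   5. ] rad 5.8 tan 0.7 [4.7 4.4] 21.57
0.15344330336044104
```

View pics/d1.png

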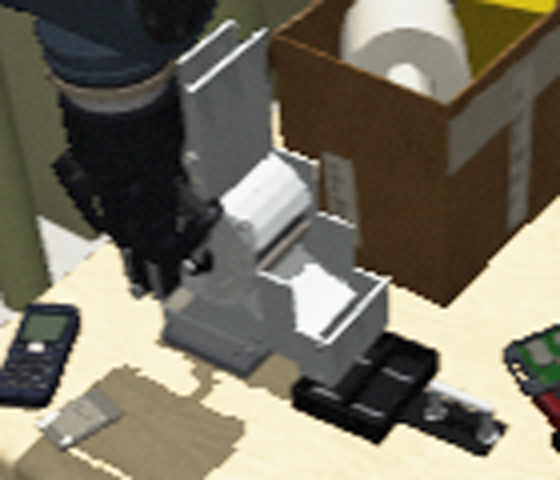

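The gripper holds the handle. The rising +x force matches the plane of rotation being turned by the feeder's yaw, so I'll add that, then go on in small steps and watch the bay.

```bash
cat >> h.py <<'E'
def cpose(th,r=.042):
    th=np.radians(th); return A+[r*FY*(np.sin(th)+1),-r*np.sin(th),.115-.017+r*np.cos(th)]
def look():
    out={}
    for c in("top","scene"):
        im,_=manip.grab_frame(c)
        out[c]=im
    return out
def watch(bay_c,ref=None):
    ims=look(); r=[]
    for c in ims:
        g=ims[c].max(-1); m=np.zeros(g.shape,np.uint8)
        q=xf(np.array([[x,y,.02] for x,y in((-.033,-.014),(.033,-.014),(.033,.012),(-.033,.012))]),[*bay_c,FY])
        cv2.fillConvexPoly(m,np.round(proj(c,q)).astype(np.int32),1)
        v=g[m>0]; r.append((len(v),round(float(v.mean()),1),int((v>100).sum())))
    return ims,r
E
python3 - <<'E'
from h import *
print(watch(SP[:2])[1])
for i in range(4):
    turn(6,step=6); manip.dwell(.35); ims,r=watch(SP[:2]); print(r)
    print([(np.round(q["at"],3).tolist(),round(q["confidence"],2)) for c in("top","scene") for q in manip.look_for(c,"cell_1")[:3]])
E
```

```text
[(170, 71.7, 34), (150, 73.5, 7)]
31 [-2.8 -7.  11.1] rad 13.1 tan 0.3 [4.  5.5] 21.99
[(170, 71.8, 34), (150, 73.8, 7)]
[([0.544, -0.055, -0.002], 0.65), ([0.523, -0.48, 0.011], 0.44), ([0.415, 0.187, 0.014], 0.39)]
37 [-0.7 -5.3  4. ] rad 6.3 tan 1.8 [3.6 6. ] 22.79
[(170, 71.7, 34), (150, 73.8, 9)]
[([0.541, 0.086, 0.199], 0.5), ([0.541, -0.06, 0.004], 0.42), ([0.549, 0.037, 0.115], 0.65), ([0.528, 0.044, 0.103], 0.24)]
43 [ 0.9 -3.9  1. ] rad 3.4 tan 2.1 [3.6 6. ] 23.59
[(170, 71.7, 34), (150, 73.7, 8)]
[([0.539, 0.084, 0.197], 0.38), ([0.554, 0.048, 0.152], 0.21), ([0.546, 0.041, 0.11], 0.6)]
49 [-1.5 -3.3  0.7] rad 3.0 tan 1.7 [3.6 6. ] 24.39
[(170, 71.6, 34), (150, 73.6, 8)]
[([0.544, 0.084, 0.197], 0.51), ([0.547, 0.039, 0.105], 0.36)]
```

```bash
python3 - <<'E'
from h import *
base=np.array([71.6,73.6])
for i in range(6):
    turn(6,step=6); manip.dwell(.35); ims,r=watch(SP[:2]); print(r)
    if np.abs(np.array([q[1] for q in r])-base).max()>5: break
for c in("top","scene"):print([(np.round(q["at"],3).tolist(),round(q["confidence"],2)) for q in manip.look_for(c,"cell_1")[:4]])
E
```

```text
55 [-2.1 -7.   0.2] rad 5.9 tan 3.8 [3.1 6.4] 25.19
[(170, 71.7, 34), (150, 73.5, 7)]
61 [-1.5 -3.8 -0.5] rad 3.1 tan 2.3 [3.1 6.4] 25.89
[(170, 85.9, 62), (150, 80.9, 9)]
[([0.542, -0.015, 0.022], 0.49)]
[([0.362, -0.043, 0.012], 0.39)]
```

Cell 1 lies in the bay: it is seen at (0.542,-0.015,0.022), after 156° of turn. Now I slide the tray in by one bay.

```bash
python3 - <<'E'
from h import *
manip.set_gripper(.6); print(manip.current_force().round(1))
p=manip.current_ee_pos(); print("tcp",p.round(4),"nominal",cpose(st["th"]).round(4))
manip.move_l(p+[-.005,0,.12],max_speed=.2)
manip.move_ptp([.44,-.13,.24],rot(.5,0,1))
t=np.radians(6); T=[.5435,-.035,.066]; T=fit_tray(T) ; print(T)
T=[.5437,-.0348,.066]
P,R=hpose(T,t,1); manip.set_gripper(.45,40)
manip.move_ptp(P+[0,0,.09],R); manip.move_l(P,max_speed=.12); print(manip.current_force().round(1))
manip.set_gripper(0,40); print(manip.current_force().round(1),manip.current_grip_width(),manip.current_time())
P,R=hpose(under(-.019),t,1); manip.move_l(P,R,max_speed=.04)
print(manip.current_force().round(1),manip.current_time(),(manip.current_ee_pos()-P).round(4))
E
```

```text
[ 0.  -0.2 -0.8]
tcp [0.4316 0.0408 0.1248] nominal [0.4314 0.0376 0.1184]
scene [ 0.5418 -0.0337  0.082 ] 0.1088
top [ 0.5473 -0.0644  0.2781] 0.3812
both [ 0.5417 -0.0391  0.0999] 0.5491
[ 0.54174536 -0.03908768  0.09990973]
[ 0.5 -0.4  0.2]
[ 0.2 -0.5  3.5] 0.09965859001889718 30.7583
[ 0.1 -2.1  4.7] 31.8667 [ 0.0006 -0.0004  0.0006]
```

```bash
python3 - <<'E'
from h import *
manip.set_gripper(.4); p=manip.current_ee_pos(); R=manip.current_tcp_rot()
manip.move_l(p+[0,-.01,.09],max_speed=.15)
manip.move_ptp([.46,-.06,.30],rot(.7,0,1))
manip.set_gripper(.6)
C=cpose(st["th"])+[0,*st["o"]]
manip.move_ptp(C+[-.005,0,.12],RC)
print(manip.current_time())
fit_tray(under(-.019))
im,_=manip.grab_frame("scene");a=cv2.resize(im[130:240,170:310],(420,300),interpolation=2)
im,_=manip.grab_frame("top");b=cv2.resize(im[125:225,150:290],(420,300),interpolation=2)
cv2.imwrite("pics/e1.png",np.vstack([a,b])[:,:,::-1])
print([(np.round(q["at"],3).tolist(),round(q["confidence"],2)) for c in("top","scene") for q in manip.look_for(c,"cell_1")[:3]])
print([(np.round(q["at"],3).tolist(),round(q["confidence"],2)) for c in("top","scene") for q in manip.look_for(c,"crank_grip")[:1]])
print(watch(SP[:2])[1],C.round(4))
E
```

```text
34.8583
scene [0.542  0.0048 0.0707] 0.1768
top [0.515  0.0503 0.3162] 0.2298
both [0.5423 0.005  0.0753] 0.455
[([0.38, -0.48, 0.015], 0.54)]
[([0.482, 0.039, 0.132], 0.62)]
[(170, 71.5, 35), (150, 76.1, 12)] [0.4314 0.0407 0.1247]
```

View pics/e1.png

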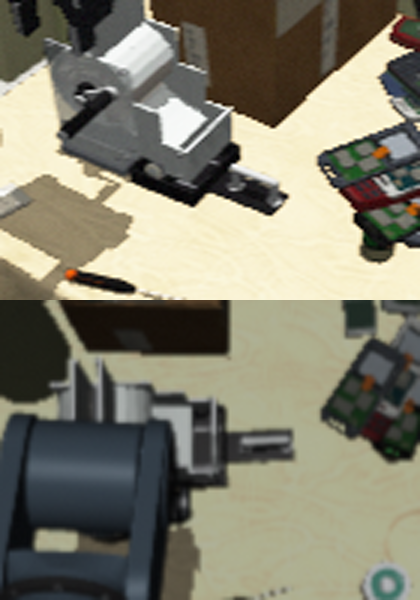

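Tray fits at (0.542,0.005), with the empty outer bay under the spout, at top-crop (203,465). Cell 1 is visible in the inner bay at scene-crop (150,168). Now I turn on.

```bash
python3 - <<'E'
from h import *
C=cpose(st["th"])+[0,*st["o"]]
manip.move_l(C,max_speed=.12); print(manip.current_force().round(1))
manip.set_gripper(0,30); print(manip.current_force().round(1),manip.current_grip_width(),manip.current_time())
turn(40,step=8)
base=np.array([q[1] for q in watch(SP[:2])[1]]); print(base)
for i in range(6):
    turn(5,step=5); manip.dwell(.4); ims,r=watch(SP[:2]); print(r)
    if np.abs(np.array([q[1] for q in r])-base).max()>5: break
for c in("top","scene"):print([(np.round(q["at"],3).tolist(),round(q["confidence"],2)) for q in manip.look_for(c,"cell_2")[:4]])
E
```

```text
[ 0.3 -0.1 -0. ]
[ 0.5 -0.3  2.9] 0.15690175854713415 36.9333
69 [ 0.9 -4.6 -0.4] rad 4.1 tan 2.0 [3.1 6.4] 37.2
77 [ 1.1 -5.5 -1.1] rad 5.1 tan 2.3 [2.6 6.5] 37.47
85 [ 2.6 -2.9 -2.3] rad 2.7 tan 2.6 [2.6 6.5] 37.73
93 [ 3.7 -4.2 -3.7] rad 4.4 tan 3.5 [2.6 6.5] 38.0
101 [ 4.1 -4.9 -4.1] rad 5.6 tan 3.1 [2.1 6.4] 38.27
[72.2 76.5]
106 [ 3.4 -1.3 -4.1] rad 2.4 tan 3.6 [2.1 6.4] 38.62
[(170, 72.3, 35), (150, 76.2, 12)]
111 [ 5.   0.3 -3.7] rad 1.1 tan 3.5 [2.1 6.4] 39.37
[(170, 72.6, 36), (150, 76.1, 13)]
116 [ 5.7  0.5 -3.8] rad 1.2 tan 3.6 [2.1 6.4] 40.12
[(170, 73.0, 37), (150, 76.1, 12)]
121 [ 5.  -1.  -2.5] rad 2.2 tan 1.6 [2.1 6.4] 40.87
[(170, 85.9, 67), (150, 80.2, 9)]
[([0.548, -0.016, 0.027], 0.57), ([0.545, 0.051, 0.155], 0.23)]
[([0.544, 0.038, 0.092], 0.55), ([0.534, 0.036, 0.112], 0.5)]
```

```bash
python3 - <<'E'
from h import *
manip.set_gripper(.6); p=manip.current_ee_pos()
manip.move_l(p+[-.005,0,.14],max_speed=.15)
manip.move_ptp([.32,.2,.36],RC); manip.dwell(.3)
print(manip.current_time(),manip.current_force().round(1))
im,_=manip.grab_frame("scene");a=cv2.resize(im[130:240,170:310],(420,300),interpolation=2)
im,_=manip.grab_frame("top");b=cv2.resize(im[125:225,150:290],(420,300),interpolation=2)
cv2.imwrite("pics/g1.png",np.vstack([a,b])[:,:,::-1])
print([(np.round(q["at"],3).tolist(),round(q["confidence"],2)) for c in("top","scene") for q in manip.look_for(c,"cell_2")[:4]])
E
```

```text
44.2333 [ 0.1 -0.7  0.5]
[([0.534, 0.088, 0.151], 0.61), ([0.363, -0.038, 0.013], 0.53), ([0.378, -0.483, 0.015], 0.36), ([0.53, -0.025, 0.016], 0.47), ([0.539, -0.046, 0.005], 0.28), ([0.413, 0.189, 0.013], 0.28)]
```

View pics/g1.png

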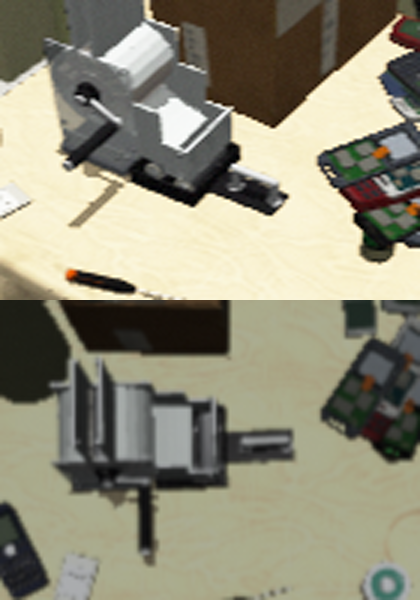

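The picture shows cell 2 in the outer bay, with its grey top in the spout opening at top-crop (205,430). Cell 1 is in the inner bay at scene-crop (150,168). The crank has stayed where I left it, the tray is flat, and nothing is touched.

```bash
python3 -c "
from bench import manip
print(manip.sign_off())"
```

```text
the job is handed in; nothing more can be done
None
```

I handed the job in after about 44 s of robot time: the last pictures showed one cell in each tray bay, the other two still in the feeder, the tray flat and the arm clear. The sign-off gave no verdict.

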